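Count off the rack's gaps and slide the pad into the third

TASK

Starting at the end of the sorting rack that has the tall ball-topped post, run a closed fingertip along the top of the rack's back rail and count the gaps, filled or empty: touch the rail at the first, second and third gap in turn and go no farther. Then, with the fingertips only, push the loose pad lying in front of the rack along the table into that third gap until it is fully home against the back wall. Never pick the pad up, and leave the seated pads and the other things where they are.

Things in the scene. Friction and masses are not known exactly. Their poses are not given: they have to be found in the camera images.
- pad: tan fibreboard pad 70 x 42 x 16 mm with rounded corners (radius 9 mm), loose, about 60 g; the one to be pushed. It lies flat on the table in front of the rack (robot's side), not in a gap. Origin: centre of its underside; x along its 70 mm length, z up. Either end may go in first.
- rack: fixed plywood rack: seven upright dividers (6 mm thick, 30 mm high) leave six gaps, 50 mm clear, open above and to the robot's side; no floor, pads slide on the table. Gap centres at y = +140, +84, +28, -28, -84, -140 mm; two hold pads already. Origin on the table, mid-rack; x points into the gaps, y along the row. A pad fully home has its centre at x = 0.
- rack_mouth (a point): middle of the line of the dividers' rounded front ends, on the table, at x = -31 mm of the rack. A pad fully home stands 4 mm proud of this line.
- rack_wall (a point): middle of the front face of the rack's back wall, on the table, at x = +35 mm of the rack. The wall is 18 mm thick; its flat, level top, 42 mm above the table, is the rail and runs the whole length of the rack.
- tall_post: steel post, 16 mm diameter, with a 26 mm ball on top, 88 mm high, standing at one end of the rack's rail; gaps are counted from this end. Which end varies. Fixed. Origin: on the table, on its axis, 28 mm outside the nearest divider's centre line.
- stub_post: plain flat-topped steel stub, 16 mm diameter, 42 mm high, at the other end of the rail. Fixed. Origin: on the table, on its axis.
- rail1: piece of the rail behind the gap at y = +140 mm of the rack: dark wood, rigid, 36 mm along the rail, 18 mm deep, 6 mm high, flush with the rest of the rail. Origin: centre of its underside; its top is 42 mm above the table. Touching it is touching the rail at that gap. Numbered from the rack's +y end, not from the tall post.
- rail2: piece of the rail behind the gap at y = +84 mm of the rack: dark wood, rigid, 36 mm along the rail, 18 mm deep, 6 mm high, flush with the rest of the rail. Origin: centre of its underside; its top is 42 mm above the table. Touching it is touching the rail at that gap. Numbered from the rack's +y end, not from the tall post.
- rail3: piece of the rail behind the gap at y = +28 mm of the rack: dark wood, rigid, 36 mm along the rail, 18 mm deep, 6 mm high, flush with the rest of the rail. Origin: centre of its underside; its top is 42 mm above the table. Touching it is touching the rail at that gap. Numbered from the rack's +y end, not from the tall post.
- rail4: piece of the rail behind the gap at y = -28 mm of the rack: dark wood, rigid, 36 mm along the rail, 18 mm deep, 6 mm high, flush with the rest of the rail. Origin: centre of its underside; its top is 42 mm above the table. Touching it is touching the rail at that gap. Numbered from the rack's +y end, not from the tall post.
- rail5: piece of the rail behind the gap at y = -84 mm of the rack: dark wood, rigid, 36 mm along the rail, 18 mm deep, 6 mm high, flush with the rest of the rail. Origin: centre of its underside; its top is 42 mm above the table. Touching it is touching the rail at that gap. Numbered from the rack's +y end, not from the tall post.
- rail6: piece of the rail behind the gap at y = -140 mm of the rack: dark wood, rigid, 36 mm along the rail, 18 mm deep, 6 mm high, flush with the rest of the rail. Origin: centre of its underside; its top is 42 mm above the table. Touching it is touching the rail at that gap. Numbered from the rack's +y end, not from the tall post.
- seated_a: tan fibreboard pad 70 x 42 x 16 mm with rounded corners (radius 9 mm), loose, about 60 g; already home in the rack's gap at y = +140 mm, to be left there. Origin: centre of its underside.
- seated_b: tan fibreboard pad 70 x 42 x 16 mm with rounded corners (radius 9 mm), loose, about 60 g; already home in the rack's gap at y = -84 mm, to be left there. Origin: centre of its underside.
- tape_big: roll of foil tape lying flat, 90 mm across, 48 mm high; bystander. Origin: centre of its underside.
- tape_small: roll of paper tape lying flat, 76 mm across, 25 mm high; bystander. Origin: centre of its underside.
- glue_bottle: white glue bottle, 56 mm across, 150 mm high; bystander. Origin: centre of its underside.
- glue_brush: flat glue brush with a round wooden handle, lying along the row behind the rack (its far side); bystander. Origin: its underside.
- white_pad: white plastic pad lying flat, 100 x 100 x 12 mm; bystander. Origin: centre of its underside.
There are look-alikes about, which are no part of the job. What is shaped like the tall_post but blue is not meant.

How it is judged:
By the outcome, as a careful person would: the job done as asked, in the order asked, and still so for the second after the job is handed in, with the robot touching nothing.
It also fails if it takes over 64 s, if anything falls off the work surface, if the arm or the gripper's body presses on something with over 40 N, if the wrist force passes 120 N, or if a joint passes its speed limit or range.

ROBOT

A 6-joint arm with a two-finger parallel gripper is mounted at the origin on the work surface. World frame = base frame: x ahead of the robot, y to its left, z up, the work surface at z = 0. Lengths are in m, angles in rad, forces in N, time in s.
With the tool pointing down it reaches from about 0.225 to 0.875 m from the base axis. Payload 3.4 kg.
Tool frame: the origin (TCP) lies on the front face of the gripper's body, between the roots of the fingers; the fingertips stand 73 mm ahead of it and the grasp point (between the pads) lies 54 mm ahead of it; z points along the fingers, y is the line along which they close (so a half turn about z gives the same grasp; the last joint's range is limited). The gripper opens to 85 mm and grips with 20 to 120 N. Pads are 22 mm wide; open, the fingers measure 114 mm over their backs; the gripper's body (76 mm by 85 mm) begins 54 mm behind the grasp point. The pads swing forward as they close: fully open they stand 13 mm farther back than shut.
Start: joints at [-1.362, 0.276, 1.505, -0, 1.361, -0.121], TCP at [0.186, -0.544, 0.304] pointing down, gripper open.
Joint ranges: [-2.89, 2.89], [-0.75, 2.08], [0.22, 2.7], [-1.18, 4.32], [0.11, 2.71], [-2.7, 2.7]. Speed limits (rad/s): [2.57, 2.57, 3.14, 3.14, 3.14, 3.14].

INTERFACE

Orientations are given as a unit quaternion [w, x, y, z].
In Python, from rig import sense, read_camera, close_job gives the robot as it stands.
- The arm moves only by the shell command python3 -m jog 'ROWS'. ROWS is JSON, a list of rows, each a list of 3 entries, a list of its own where there are three numbers: the shift along the tool's x, y, z in mm, then the turn, a rotation vector about the tool's x, y, z in degrees, then the closure, from -1 (fully open) to 1 (shut). In form: [[[dx, dy, dz], [ax, ay, az], jaw], ...]. A call has 1 to 8 rows; each row shifts and turns the commanded pose from where the row before left it, along the tool's axes as they then stand; what a row does not reach is not made up. A row lasts 1/12 s, in which the tool goes at most 41.7 mm and 7.16 degrees, less where a joint would pass 70% of its speed; a pose out of reach is approached as far as the arm can. A call with a gripper value outside its range is refused whole. The fingers move at their own pace and stop on an object; the grip force is fixed at half the most. Time passes only in rows, so rows that do not move let the fingers close. It gives the time, the measured TCP pose, the force, the opening and the grip force at its end, in the units of the state.
- sense(): the state, without advancing time (a new reading comes with each control period).
- read_camera(name): name is "scene" or "top" or "wrist"; returns a dict with "frame" (384x512x3 uint8, red, green, blue), "z_map" (384x512 float32, m along the optical axis (not along the pixel's ray), 0 where there is no reading), "mtx" (3x3 intrinsics, pixels), "T" (4x4, takes a point from camera to world coordinates); the wrist camera has in their place "T_tool_cam" (4x4, takes a point from camera to tool coordinates, whose origin is the TCP and whose axes are the flange's). Camera axes: x right, y down, z forward; pixel columns grow to the right and rows downward; lengths in m; the calibration is good to about 2 mm. The wrist camera is an equidistant fisheye: a pixel r from the principal point sees the ray r / f radians off the axis. A picture is of the moment at which its call begins: read the wrist's pose just before it.
- close_job(): hands the job in; it is judged then, once.
The state is a dict: "t": time; "qpos": joint angles; "dq": joint speeds; "joint_torque": joint torques, N m; "tool_pos": TCP position; "tcp_rot": TCP orientation; "force": force on the tool from outside, world axes, zero at the start; "moment": the same for the moment, N m; "finger_gap": opening from 0.0 (shut) to 1.0 (fully open); "grasp_force": force on a finger pad.
Only numpy, scipy, OpenCV 4.12 (cv2) and the standard library are available. Lean on these libraries where they do the work, as an engineer would, in place of code of your own. Each camera call takes 0.05 s, during which the arm holds its last target. There are 200 camera calls.

## Working session

There is one attempt and no reset: what is moved stays moved. The work goes in short steps, Python scripts to look and compute and a shell command to move; the robot and the scene stay as the last step left them, time stands still between calls to the robot, and variables do not carry over. Pictures are saved under pics/ and viewed, at most 10 in all, crops included, and the job is handed in when it is done.

```bash
mkdir -p pics; cat > h.py <<'E'
import numpy as np, cv2
from rig import sense, read_camera
def world(c):
    z=c["z_map"]; K=c["mtx"]; h,w=z.shape
    u,v=np.meshgrid(np.arange(w),np.arange(h))
    p=np.stack([(u-K[0,2])/K[0,0]*z,(v-K[1,2])/K[1,1]*z,z],-1)
    P=p@c["T"][:3,:3].T+c["T"][:3,3]; P[z==0]=np.nan
    return P
E
python3 - <<'E'
from h import *
for n in("top","scene"):
    c=read_camera(n); np.savez(n,**{k:v for k,v in c.items()})
    cv2.imwrite(f"pics/{n}0.png",cv2.resize(c["frame"][:,:,::-1],(800,600),interpolation=cv2.INTER_CUBIC))
    print(n,c["T"].round(3).tolist(),c["mtx"].round(1).tolist(),(c["z_map"]==0).mean())
s=sense();print(s["t"],s["tool_pos"],s["tcp_rot"],s["force"],s["finger_gap"])
E
```

```text
top [[-0.016, -0.998, 0.056, 0.512], [-1.0, 0.016, 0.007, -0.005], [-0.007, -0.056, -0.998, 1.148], [0.0, 0.0, 0.0, 1.0]] [[434.7, 0.0, 257.3], [0.0, 434.7, 184.5], [0.0, 0.0, 1.0]] 0.004063924153645833
scene [[-0.064, 0.545, -0.836, 1.567], [0.998, 0.03, -0.057, 0.056], [-0.006, -0.838, -0.546, 0.726], [0.0, 0.0, 0.0, 1.0]] [[399.8, 0.0, 252.5], [0.0, 399.8, 191.8], [0.0, 0.0, 1.0]] 0.004124959309895833
0.1 [ 0.18613099 -0.54367021  0.30311412] [-8.33254552e-04  9.86436984e-01  1.64138300e-01 -3.30806320e-05] [-0.08297721  0.66610349 -0.11968795] 1.001538173424481
```

View pics/top0.png

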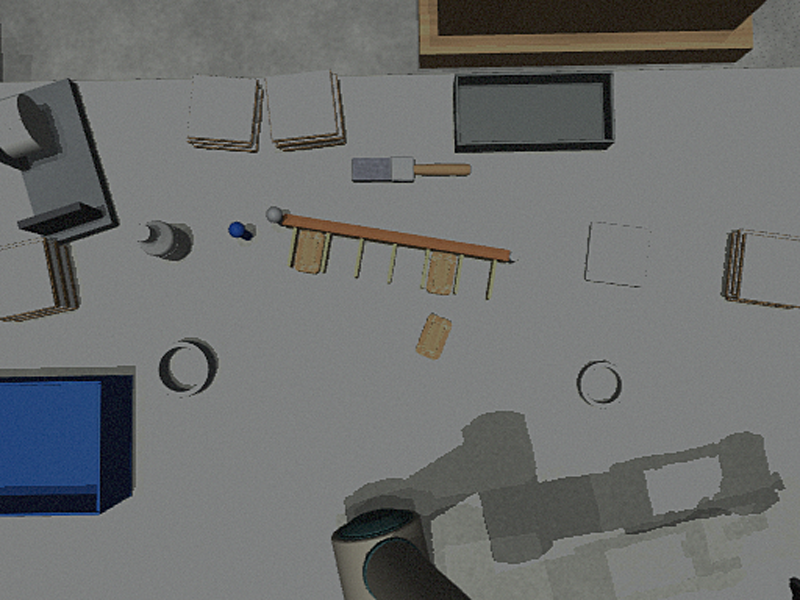

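View pics/scene0.png

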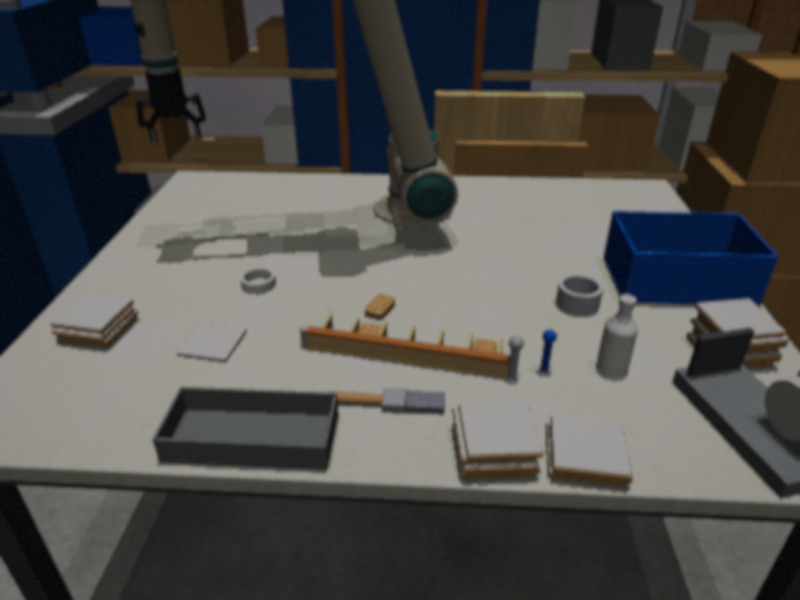

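The top view shows the grey ball post at (275,214), at the rack's left end, with the blue look-alike at (237,230). Gap 1 (filled) is at about (311,250). The third gap lies between the dividers at (360,258) and (392,264). The loose pad is at (434,336).

```bash
python3 - <<'E'
from h import *
for n in("top","scene"):
    c=dict(np.load(n+".npz")); P=world(c); hsv=cv2.cvtColor(c["frame"],cv2.COLOR_RGB2HSV)
    x,y,z=P[...,0],P[...,1],P[...,2]
    roi=(x>.35)&(x<.8)&(abs(y)<.35)
    sat=roi&(hsv[...,1]>70)&(hsv[...,0]<25)
    print(n,"table z",np.nanmedian(z[roi&(abs(z)<.01)]))
    rail=(sat&(z>.034)&(z<.05)).astype(np.uint8)
    def big(m):
        k,l,s,_=cv2.connectedComponentsWithStats(m.astype(np.uint8)); i=1+np.argmax(s[1:,4]); return l==i
    b=big(rail); q=P[b]
    r=cv2.minAreaRect((q[:,:2]*1000).astype(np.float32)); print("rail",b.sum(),np.median(q[:,2]),r)
    rest=sat&(z<.03)&(z>.006)
    k,l,s,ce=cv2.connectedComponentsWithStats(rest.astype(np.uint8))
    for i in range(1,k):
        if s[i,4]>25:
            q=P[l==i]; print("blob",s[i,4],ce[i].round(),np.median(q[:,2]).round(4),cv2.minAreaRect((q[:,:2]*1000).astype(np.float32)))
    post=roi&(z>.06)&(z<.11)&(x>.5)
    k,l,s,ce=cv2.connectedComponentsWithStats(post.astype(np.uint8))
    for i in range(1,k):
        if s[i,4]>5:
            q=P[l==i]; print("post",s[i,4],ce[i].round(),q.mean(0).round(4),q[:,2].max().round(3),np.median(hsv[l==i],axis=0))
E
```

```text
top table z -0.0005909047862633354
rail 1060 0.04115804674408441 ((659.05419921875, 13.59747314453125), (377.84930419921875, 18.395803451538086), 79.77682495117188)
blob 249 [282. 108.] 0.0166 ((776.2163696289062, -66.71723937988281), (92.22735595703125, 16.793161392211914), 88.57351684570312)
blob 406 [197. 160.] 0.0153 ((641.3602905273438, 160.28433227539062), (46.75515365600586, 70.75395965576172), 79.83894348144531)
blob 378 [282. 174.] 0.0156 ((600.9144287109375, -62.30583190917969), (41.54483413696289, 70.198486328125), 79.70745849609375)
blob 378 [277. 215.] 0.0158 ((494.263427734375, -47.97691345214844), (41.73843002319336, 69.50699615478516), 67.21699523925781)
post 87 [175. 137.] [0.6928 0.2034 0.0825] 0.091 [96. 11. 95.]
post 87 [151. 147.] [0.6696 0.2629 0.0829] 0.088 [111. 198.  98.]
scene table z 0.0014468769901841982
rail 830 0.042351510948884064 ((661.6903076171875, 11.026077270507812), (377.8123779296875, 24.56710433959961), 79.4648666381836)
blob 196 [243. 196.] 0.0168 ((497.4143371582031, -49.245296478271484), (42.59613037109375, 74.28282928466797), 68.22587585449219)
blob 111 [236. 210.] 0.0181 ((591.711181640625, -59.19975280761719), (58.743927001953125, 40.94257354736328), 76.65652465820312)
blob 841 [262. 228.] 0.0181 ((667.97119140625, 9.802642822265625), (375.7962646484375, 13.140132904052734), 80.2231216430664)
blob 101 [310. 221.] 0.0173 ((626.7224731445312, 157.05316162109375), (46.185218811035156, 37.46917724609375), 80.09065246582031)
blob 187 [229. 254.] 0.0169 ((783.3963012695312, -58.767913818359375), (16.19257926940918, 74.54298400878906), 0.29877492785453796)
post 79 [351. 215.] [0.6788 0.2622 0.0799] 0.089 [112. 158. 107.]
post 80 [330. 220.] [0.7025 0.2028 0.0785] 0.091 [75.  5. 97.]
```

Rack fit: origin about (616.5, 21) mm, yaw -10.2°. The seated pads and the post agree with it to about 1 mm. The tall post is at the rack's +y end, so the third gap is y=+28. The pad sits at rack (-107, -90) with relative yaw -12.6°. I'll turn the tool so that tool x is rack y and tool y is rack x, then go to the rail.

```bash
cat > st.py <<'E'
from h import *
from scipy.spatial.transform import Rotation as R
O=np.array([616.5,21.]); a=np.radians(-10.2); X=np.array([np.cos(a),np.sin(a)]); Y=np.array([-X[1],X[0]])
def rk(p): d=np.asarray(p)[:2]*1000-O; return np.array([d@X,d@Y])
if __name__=="__main__":
    s=sense(); M=R.from_quat(np.roll(s["tcp_rot"],-1)).as_matrix()
    print("t",round(s["t"],2),"rack",rk(s["tool_pos"]).round(1),"z",round(s["tool_pos"][2]*1000,1),"tooly-vs-rackx deg",np.degrees(np.arctan2(M[1,1],M[0,1])-a).round(2),"zax",M[:,2].round(3),"F",s["force"].round(1),"gap",round(s["finger_gap"],3),"q6",s["qpos"][5].round(2))
E
python3 -m jog '[[[0,0,0],[0,0,-7],1],[[0,0,0],[0,0,-7],1],[[0,0,0],[0,0,-7],1],[[0,0,0],[0,0,-7],1],[[0,0,0],[0,0,-7],1],[[0,0,0],[0,0,-7],1],[[0,0,0],[0,0,-7],1],[[0,0,0],[0,0,-7],1]]'
python3 -m jog '[[[0,0,0],[0,0,-4.9],1],[[30,14,0],[0,0,0],1],[[30,14,0],[0,0,0],1],[[30,14,0],[0,0,0],1],[[30,14,0],[0,0,0],1],[[30,14,0],[0,0,0],1],[[30,14,0],[0,0,0],1],[[30,14,0],[0,0,0],1]]'
python3 st.py
```

```text
t: 0.77
tool_pos: [0.1862, -0.5438, 0.3034]
tcp_rot: [-0.0, 0.792, 0.61, 0.0]
force: [0.1, 0.1, -0.5]
finger_gap: -0.001
grasp_force: 0.0
t: 1.43
tool_pos: [0.3203, -0.3531, 0.3036]
tcp_rot: [-0.0, 0.767, 0.641, 0.0]
force: [0.8, 0.3, -0.4]
finger_gap: 0.001
grasp_force: 0.0
t 1.43 rack [-225.2 -420.6] z 303.6 tooly-vs-rackx deg -0.03 zax [-0.     0.001 -1.   ] F [ 0.8  0.3 -0.4] gap 0.001 q6 -0.8
```

```bash

python3 -m jog '[[[35,17,0],[0,0,0],1],[[35,17,0],[0,0,0],1],[[35,17,0],[0,0,0],1],[[35,17,0],[0,0,0],1],[[35,17,0],[0,0,0],1],[[35,17,0],[0,0,0],1],[[35,17,0],[0,0,0],1],[[35,17,0],[0,0,0],1]]' >/dev/null
python3 -m jog '[[[35,17,0],[0,0,0],1],[[35,17,0],[0,0,0],1],[[35,17,0],[0,0,0],1],[[35,17,0],[0,0,0],1],[[35,17,0],[0,0,0],1],[[35,17,0],[0,0,0],1],[[35,17,0],[0,0,0],1],[[11,0,0],[0,0,0],1]]' >/dev/null
python3 -m jog '[[[0,0,35],[0,0,0],1],[[0,0,35],[0,0,0],1],[[0,0,35],[0,0,0],1],[[0,0,35],[0,0,0],1],[[0,0,20],[0,0,0],1],[[0,0,0],[0,0,0],1]]' >/dev/null
python3 st.py
python3 - <<'E'
from h import *
c=read_camera("wrist"); np.savez("wrist0",**c); print(c["mtx"],c["T_tool_cam"].round(3))
cv2.imwrite("pics/w0.png",cv2.resize(c["frame"][:,:,::-1],(800,600)))
E
```

```text
t 3.27 rack [ 25.9 112.3] z 137.7 tooly-vs-rackx deg -0.01 zax [-0.012 -0.001 -1.   ] F [ 0.2  0.1 -0.2] gap -0.001 q6 0.26
[[297.31863964   0.         255.54541107]
 [  0.         297.31863964 191.42811786]
 [  0.           0.           1.        ]] [[-0.001 -0.95  -0.313  0.082]
 [ 1.    -0.001  0.    -0.001]
 [-0.001 -0.313  0.95  -0.069]
 [ 0.     0.     0.     1.   ]]
```

View pics/w0.png

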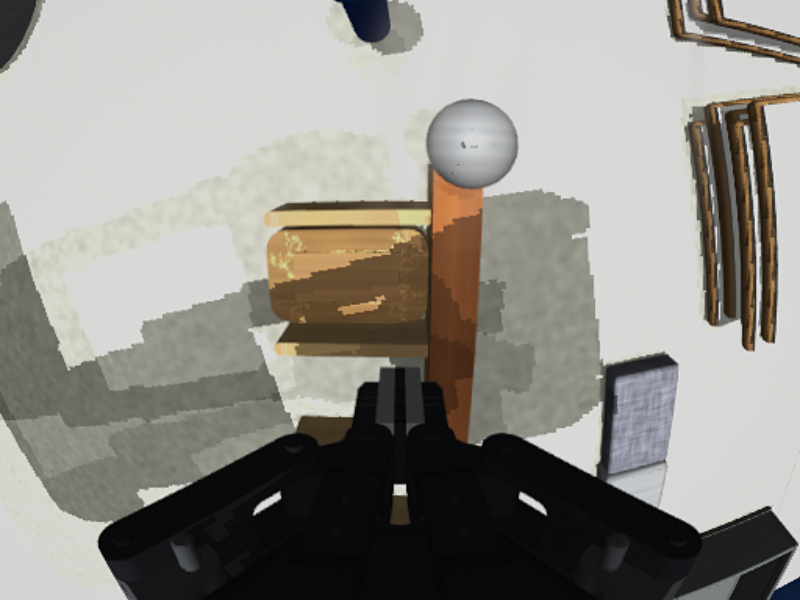

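The wrist view shows the rail running vertically at column ~455, the ball at (472,143), the filled first gap at (348,275), and closed fingertips at (400,385). The last move fell short because of the joint-speed cap. I'll check the rail line with the wrist depth while moving over its start.

```bash
python3 - <<'E'
from st import *
s=sense(); M=R.from_quat(np.roll(s["tcp_rot"],-1)).as_matrix()
c=dict(np.load("wrist0.npz")); z=c["z_map"]; K=c["mtx"]; v,u=np.mgrid[:384,:512]
dx=(u-K[0,2])/K[0,0]; dy=(v-K[1,2])/K[1,1]; th=np.hypot(dx,dy); t=np.tan(th)/np.maximum(th,1e-9)*z
p=np.stack([dx*t,dy*t,z],-1)@c["T_tool_cam"][:3,:3].T+c["T_tool_cam"][:3,3]
P=p@M.T+s["tool_pos"]; hsv=cv2.cvtColor(c["frame"],cv2.COLOR_RGB2HSV)
m=(z>0)&(hsv[...,1]>70)&(hsv[...,0]<25)
for n,lo,hi in(("rail",.036,.048),("pad",.012,.02)):
    k,l,st,_=cv2.connectedComponentsWithStats((m&(P[...,2]>lo)&(P[...,2]<hi)&(v<260)).astype(np.uint8)); i=1+np.argmax(st[1:,4])
    q=np.array([rk(a) for a in P[l==i]]); r=cv2.minAreaRect(q.astype(np.float32)); print(n,np.median(P[l==i][:,2]),r,np.percentile(q,[2,98],axis=0))
b=(z>0)&(P[...,2]>.06)&(P[...,2]<.1)&(v<160)&(u>260)&(u<340)
print("ball",rk(P[b].mean(0)),P[b][:,2].max())
E
python3 -m jog '[[[24,9,0],[0,0,0],1],[[24,9,0],[0,0,0],1],[[0,0,0],[0,0,0],1]]' >/dev/null; python3 st.py
```

```text
rail 0.04407525653045791 ((46.72073745727539, 140.84608459472656), (95.37422943115234, 18.474489212036133), 89.75393676757812) [[ 37.64807741  97.11127955]
 [ 55.15635148 182.00338127]]
pad 0.017956057499327896 ((2.8056564331054688, 141.7080841064453), (70.76478576660156, 43.27003860473633), 1.006333351135254) [[-30.23605652 121.45041525]
 [ 36.17554758 162.44300154]]
ball [ 45.10596491 197.20410704] 0.09167690343360729
t 3.57 rack [ 50.5 165.8] z 146.7 tooly-vs-rackx deg 0.08 zax [ 0.008  0.004 -1.   ] F [1.4 0.  0.4] gap 0.002 q6 0.32
```

```bash
sed -i 's/616.5,21\./617.9,21.5/' st.py
python3 -m jog '[[[0,0,0],[0,0,0],1],[[0,0,0],[0,0,0],1]]' >/dev/null; python3 st.py
python3 -m jog '[[[-6,-5,15],[0,0,0],1],[[0,0,0],[0,0,0],1]]' >/dev/null; python3 st.py
```

```text
t 3.73 rack [ 46.7 160.7] z 145.6 tooly-vs-rackx deg 0.02 zax [ 0.002 -0.    -1.   ] F [-0.6  0.5  0.2] gap 0.002 q6 0.32
t 3.9 rack [ 39.4 152.9] z 127.8 tooly-vs-rackx deg -0.05 zax [-0.005 -0.002 -1.   ] F [-1.7 -0.1  0.1] gap -0.003 q6 0.32
```

```bash

python3 -m jog '[[[2,1,5],[0,0,0],1],[[2,1,5],[0,0,0],1],[[0,0,0],[0,0,0],1],[[0,0,0],[0,0,0],1]]' >/dev/null; python3 st.py
python3 -m jog '[[[0,0,1],[0,0,0],1],[[0,0,1],[0,0,0],1],[[0,0,1],[0,0,0],1],[[0,0,0],[0,0,0],1],[[0,0,0],[0,0,0],1]]' >/dev/null; python3 st.py
```

```text
t 4.23 rack [ 43.5 159. ] z 118.8 tooly-vs-rackx deg -0.0 zax [-0. -0. -1.] F [-0.2 -0.1  0. ] gap 0.002 q6 0.32
t 4.65 rack [ 43.3 158.9] z 115.9 tooly-vs-rackx deg -0.0 zax [-0. -0. -1.] F [-0.  -0.3 -0. ] gap 0.0 q6 0.32
```

```bash

for i in 1; do python3 -m jog '[[[0,0,0.5],[0,0,0],1],[[0,0,0],[0,0,0],1],[[0,0,0],[0,0,0],1]]' >/dev/null; python3 st.py; done
python3 -m jog '[[[0,0,0.5],[0,0,0],1],[[0,0,0],[0,0,0],1],[[0,0,0],[0,0,0],1]]' >/dev/null; python3 st.py
```

```text
t 4.9 rack [ 43.3 158.9] z 115.4 tooly-vs-rackx deg -0.0 zax [-0. -0. -1.] F [ 0.1 -0.2  0.5] gap -0.002 q6 0.32
t 5.15 rack [ 43.3 158.9] z 114.8 tooly-vs-rackx deg -0.0 zax [-0. -0. -1.] F [-0.1 -0.6 -0.1] gap -0.002 q6 0.32
```

```bash

python3 -m jog '[[[0,0,0.5],[0,0,0],1],[[0,0,0],[0,0,0],1],[[0,0,0],[0,0,0],1]]' >/dev/null; python3 st.py
python3 -m jog '[[[0,0,0.4],[0,0,0],1],[[0,0,0],[0,0,0],1],[[0,0,0],[0,0,0],1]]' >/dev/null; python3 st.py
```

```text
t 5.4 rack [ 43.4 158.9] z 114.7 tooly-vs-rackx deg -0.0 zax [ 0. -0. -1.] F [-1.3  0.5  2.3] gap -0.001 q6 0.32
t 5.65 rack [ 43.4 159. ] z 114.7 tooly-vs-rackx deg 0.0 zax [ 0.001 -0.    -1.   ] F [-1.5  1.5  6. ] gap -0.001 q6 0.32
```

Contact is at z 114.7 with 6 N. Now I slide along the rail.

```bash

python3 -m jog '[[[-4,0,0],[0,0,0],1],[[-4,0,0],[0,0,0],1],[[-4,0,0],[0,0,0],1],[[-4,0,0],[0,0,0],1],[[-4,0,0],[0,0,0],1],[[-1,0,0],[0,0,0],1],[[0,0,0],[0,0,0],1]]' >/dev/null; python3 st.py
python3 -m jog '[[[-4,0,0],[0,0,0],1],[[-4,0,0],[0,0,0],1],[[-4,0,0],[0,0,0],1],[[-4,0,0],[0,0,0],1],[[0,0,0],[0,0,0],1]]' >/dev/null; python3 st.py
```

```text
t 6.23 rack [ 44.  137.9] z 114.7 tooly-vs-rackx deg -0.05 zax [ 0.002  0.001 -1.   ] F [0.6 2.1 5.3] gap -0.005 q6 0.29
t 6.65 rack [ 44.  121.6] z 114.7 tooly-vs-rackx deg -0.05 zax [ 0.002  0.001 -1.   ] F [0.9 2.6 5.1] gap 0.004 q6 0.27
```

```bash

python3 -m jog '[[[-5,0,0],[0,0,0],1],[[-5,0,0],[0,0,0],1],[[-5,0,0],[0,0,0],1],[[-5,0,0],[0,0,0],1],[[-5,0,0],[0,0,0],1],[[-5,0,0],[0,0,0],1],[[-5,0,0],[0,0,0],1],[[-3,0,0],[0,0,0],1]]' >/dev/null; python3 st.py
python3 -m jog '[[[0,0,0],[0,0,0],1],[[-5,0,0],[0,0,0],1],[[-5,0,0],[0,0,0],1],[[-5,0,0],[0,0,0],1],[[-5,0,0],[0,0,0],1],[[-5,0,0],[0,0,0],1]]' >/dev/null; python3 st.py
```

```text
t 7.32 rack [44. 84.] z 114.7 tooly-vs-rackx deg -0.05 zax [ 0.002  0.001 -1.   ] F [0.3 4.3 5.3] gap -0.001 q6 0.22
t 7.82 rack [43.9 59.3] z 114.7 tooly-vs-rackx deg -0.04 zax [ 0.002  0.001 -1.   ] F [0.8 4.5 5.8] gap 0.002 q6 0.18
```

```bash

python3 -m jog '[[[-5,0,0],[0,0,0],1],[[-5,0,0],[0,0,0],1],[[-5,0,0],[0,0,0],1],[[-5,0,0],[0,0,0],1],[[-5,0,0],[0,0,0],1],[[-4,0,0],[0,0,0],1],[[0,0,0],[0,0,0],1],[[0,0,0],[0,0,0],1]]' >/dev/null; python3 st.py
python3 -m jog '[[[0,0,-5],[0,0,0],1],[[0,0,-20],[0,0,0],1],[[0,0,-25],[0,0,0],1],[[0,0,0],[0,0,0],1],[[0,0,0],[0,0,0],1]]' >/dev/null; python3 st.py
```

```text
t 8.48 rack [43.9 29.5] z 114.7 tooly-vs-rackx deg -0.04 zax [ 0.002 -0.    -1.   ] F [-0.3  2.2  6.1] gap 0.001 q6 0.14
t 8.9 rack [43.8 29.2] z 165.1 tooly-vs-rackx deg -0.01 zax [ 0.002 -0.001 -1.   ] F [-0.6 -0.9  0.6] gap -0.001 q6 0.14
```

Rail touched at gaps 1, 2 and 3, then lifted. Next I go to the pad's -y side.

```bash

python3 -m jog '[[[-21,-19,0],[0,0,0],0.3],[[-21,-19,0],[0,0,0],0.3],[[-21,-19,0],[0,0,0],0.3],[[-21,-19,0],[0,0,0],0.3],[[-21,-19,0],[0,0,0],0.3],[[-21,-19,0],[0,0,0],0.3],[[-21,-19,0],[0,0,0],0.3],[[-22,-18,0],[0,0,0],0.3]]' >/dev/null
python3 -m jog '[[[0,0,0],[0,0,0],0.3],[[0,0,0],[0,0,0],0.3],[[0,0,0],[0,0,0],0.3]]' >/dev/null; python3 st.py
python3 - <<'E'
from h import *
c=read_camera("wrist"); np.savez("wrist1",**c)
cv2.imwrite("pics/w1.png",cv2.resize(c["frame"][:,:,::-1],(800,600)))
E
```

```text
t 9.82 rack [-107.8 -139.2] z 163.4 tooly-vs-rackx deg -0.05 zax [-0.001  0.    -1.   ] F [-0.2 -0.2  0.3] gap 0.35 q6 -0.16
```

View pics/w1.png

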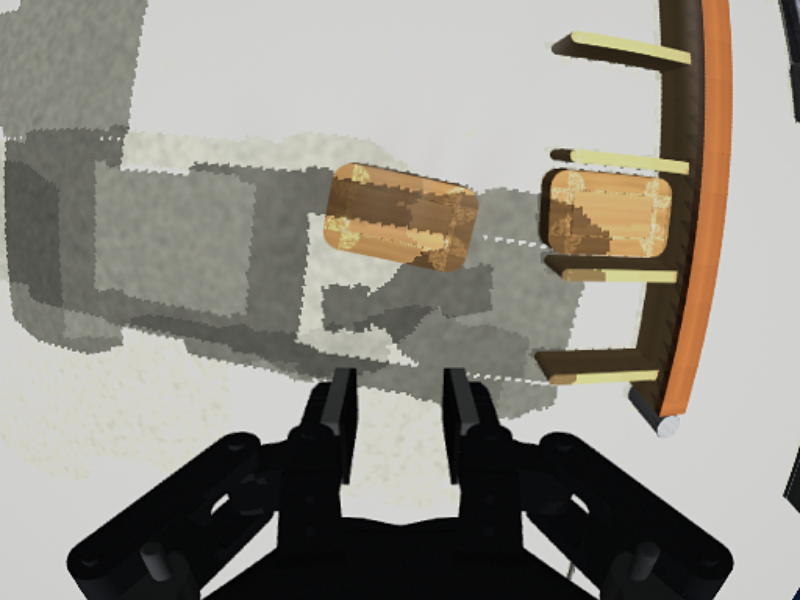

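The wrist view shows the pad at (402,217), with the open fingertips at (345,375) and (455,375), clear on its near side and centred on it. I descend.

```bash

python3 -m jog '[[[0,0,25],[0,0,0],0.3],[[0,0,25],[0,0,0],0.3],[[0,0,20],[0,0,0],0.3],[[0,0,8],[0,0,0],0.3],[[0,0,6],[0,0,0],0.3],[[0,0,0],[0,0,0],0.3],[[0,0,0],[0,0,0],0.3]]' >/dev/null; python3 st.py
python3 -m jog '[[[3,0,0],[0,0,0],0.3],[[3,0,0],[0,0,0],0.3],[[3,0,0],[0,0,0],0.3],[[3,0,0],[0,0,0],0.3],[[3,0,0],[0,0,0],0.3],[[3,0,0],[0,0,0],0.3],[[3,0,0],[0,0,0],0.3],[[3,0,0],[0,0,0],0.3]]' >/dev/null; python3 st.py
```

```text
t 10.45 rack [-106.9 -138.9] z 80.3 tooly-vs-rackx deg 0.03 zax [ 0.001 -0.    -1.   ] F [-0.4  0.8 -0. ] gap 0.348 q6 -0.16
t 11.12 rack [-107.6 -114.8] z 80.1 tooly-vs-rackx deg -0.0 zax [ 0. -0. -1.] F [-0.  -0.4  0.9] gap 0.352 q6 -0.11
```

```bash

python3 -m jog '[[[4,0,0],[0,0,0],0.3],[[4,0,0],[0,0,0],0.3],[[4,0,0],[0,0,0],0.3],[[4,0,0],[0,0,0],0.3],[[4,0,0],[0,0,0],0.3],[[4,0,0],[0,0,0],0.3],[[4,0,0],[0,0,0],0.3],[[4,0,0],[0,0,0],0.3]]' >/dev/null; python3 st.py
python3 -m jog '[[[4,0,0],[0,0,0],0.3],[[4,0,0],[0,0,0],0.3],[[4,0,0],[0,0,0],0.3],[[4,0,0],[0,0,0],0.3],[[4,0,0],[0,0,0],0.3],[[4,0,0],[0,0,0],0.3],[[4,0,0],[0,0,0],0.3],[[4,0,0],[0,0,0],0.3]]' >/dev/null; python3 st.py
cat > wl.py <<'E'
from st import *
import sys
s=sense(); M=R.from_quat(np.roll(s["tcp_rot"],-1)).as_matrix(); c=read_camera("wrist")
z=c["z_map"]; K=c["mtx"]; v,u=np.mgrid[:384,:512]
dx=(u-K[0,2])/K[0,0]; dy=(v-K[1,2])/K[1,1]; th=np.hypot(dx,dy); t=np.tan(th)/np.maximum(th,1e-9)*z
P=(np.stack([dx*t,dy*t,z],-1)@c["T_tool_cam"][:3,:3].T+c["T_tool_cam"][:3,3])@M.T+s["tool_pos"]
hsv=cv2.cvtColor(c["frame"],cv2.COLOR_RGB2HSV)
m=(z>0)&(hsv[...,1]>70)&(hsv[...,0]<25)&(P[...,2]>.011)&(P[...,2]<.021)
k,l,st,ce=cv2.connectedComponentsWithStats(m.astype(np.uint8))
for i in range(1,k):
    if st[i,4]>400:
        q=np.array([rk(a) for a in P[l==i]]); print(st[i,4],ce[i].round(),"z",np.median(P[l==i][:,2]).round(4),"rack rect",cv2.minAreaRect(q.astype(np.float32)))
if len(sys.argv)>1: cv2.imwrite(f"pics/{sys.argv[1]}.png",cv2.resize(c["frame"][:,:,::-1],(800,600)))
E
python3 wl.py w2
```

```text
t 11.78 rack [-107.7  -82.7] z 80.0 tooly-vs-rackx deg -0.0 zax [-0. -0. -1.] F [0.3 0.  0.3] gap 0.35 q6 -0.04
t 12.45 rack [-107.7  -50.7] z 80.0 tooly-vs-rackx deg -0.01 zax [-0. -0. -1.] F [ 0.1 -1.  -0.1] gap 0.351 q6 0.02
762 [505.  33.] z 0.016 rack rect ((33.977821350097656, 83.03064727783203), (44.102027893066406, 4.945191860198975), 88.62578582763672)
1539 [483. 131.] z 0.0161 rack rect ((1.3170928955078125, 25.676109313964844), (68.67784881591797, 55.514617919921875), 0.30271798372268677)
11400 [247. 196.] z 0.015 rack rect ((-113.4386215209961, -17.270906448364258), (70.333740234375, 43.21665954589844), 0.04287901148200035)
4656 [439. 275.] z 0.0152 rack rect ((-0.6999931335449219, -58.35905456542969), (104.46133422851562, 72.06519317626953), 89.73090362548828)
```

View pics/w2.png

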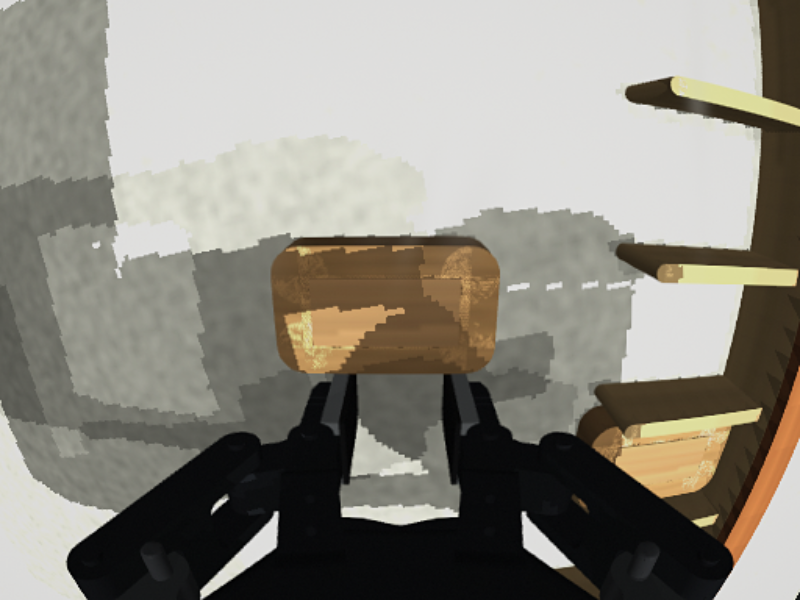

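The pad is now square to the rack (0.04°) and flush on both tips, at rack (-113, -17). It needs +45 mm more.

```bash

python3 -m jog '[[[4,0,0],[0,0,0],0.3],[[4,0,0],[0,0,0],0.3],[[4,0,0],[0,0,0],0.3],[[4,0,0],[0,0,0],0.3],[[4,0,0],[0,0,0],0.3],[[4,0,0],[0,0,0],0.3],[[4,0,0],[0,0,0],0.3],[[4,0,0],[0,0,0],0.3]]' >/dev/null
python3 -m jog '[[[4,0,0],[0,0,0],0.3],[[4,0,0],[0,0,0],0.3],[[3,0,0],[0,0,0],0.3],[[2,0,0],[0,0,0],0.3],[[0,0,0],[0,0,0],0.3],[[0,0,0],[0,0,0],0.3]]' >/dev/null; python3 st.py; python3 wl.py
python3 - <<'E'
from st import *
c=read_camera("top"); P=world(c); hsv=cv2.cvtColor(c["frame"],cv2.COLOR_RGB2HSV)
m=(hsv[...,1]>60)&(hsv[...,0]<35)&(P[...,2]>.022)&(P[...,2]<.036)
q=np.array([rk(a) for a in P[m]]); q=q[(q[:,0]>-31)&(q[:,0]<25)&(abs(q[:,1])<180)]
for g in range(-168,169,56):
    w=q[abs(q[:,1]-g)<12]; print(g,len(w),w.mean(0).round(1))
E
```

```text
t 13.67 rack [-107.7   -6. ] z 80.0 tooly-vs-rackx deg 0.01 zax [ 0. -0. -1.] F [-0.1 -0.5  0.7] gap 0.352 q6 0.11
3355 [465.  17.] z 0.0152 rack rect ((2.498411178588867, 125.28036499023438), (75.49462890625, 29.89699935913086), 14.894031524658203)
1502 [486. 106.] z 0.0162 rack rect ((1.3354263305664062, 81.92935180664062), (68.92809295654297, 55.59575653076172), 0.2596566081047058)
11443 [247. 195.] z 0.015 rack rect ((-113.5794677734375, 28.027694702148438), (70.54785919189453, 43.40234375), 0.15907253324985504)
1565 [463. 218.] z 0.0162 rack rect ((11.752347946166992, 10.504928588867188), (84.32832336425781, 39.36785888671875), 35.91990280151367)
925 [453. 293.] z 0.0161 rack rect ((26.022550582885742, -40.762779235839844), (58.45976257324219, 30.338397979736328), 48.96831512451172)
-168 38 [  -1.4 -168.5]
-112 33 [  -1.7 -112.3]
-56 37 [ -3.7 -57. ]
0 40 [-1.  -1.6]
56 46 [-2.  53.7]
112 46 [ -2.1 109.3]
168 43 [ -0.6 165.4]
```

The pad is at y=28.0 and square to within 0.2°. I back off, lift, turn 90° and go behind it.

```bash

python3 -m jog '[[[-10,0,0],[0,0,0],0.3],[[-10,0,0],[0,0,0],0.3],[[0,0,-30],[0,0,0],0.7],[[0,0,-30],[0,0,0],0.7],[[18,-22,0],[0,0,0],0.7],[[18,-23,0],[0,0,0],0.7],[[18,-23,0],[0,0,0],0.7],[[0,0,0],[0,0,7],0.7]]' >/dev/null
python3 -m jog '[[[0,0,0],[0,0,7],0.7],[[0,0,0],[0,0,7],0.7],[[0,0,0],[0,0,7],0.7],[[0,0,0],[0,0,7],0.7],[[0,0,0],[0,0,7],0.7],[[0,0,0],[0,0,7],0.7],[[0,0,0],[0,0,7],0.7],[[0,0,0],[0,0,7],0.7]]' >/dev/null
python3 -m jog '[[[0,0,0],[0,0,7],0.7],[[0,0,0],[0,0,7],0.7],[[0,0,0],[0,0,7],0.7],[[0,0,0],[0,0,6],0.7],[[0,0,0],[0,0,0],0.7],[[0,0,0],[0,0,0],0.7]]' >/dev/null; python3 st.py; python3 wl.py w3
```

```text
t 15.6 rack [-175.6   27.1] z 140.0 tooly-vs-rackx deg -89.9 zax [-0. -0. -1.] F [ 0.2 -0.  -0.3] gap 0.15 q6 1.77
1229 [93. 12.] z 0.0151 rack rect ((-26.83112335205078, 144.22666931152344), (50.27415084838867, 21.682838439941406), 76.31517791748047)
1182 [416.  13.] z 0.0149 rack rect ((-27.702049255371094, -85.12138366699219), (22.358570098876953, 45.374839782714844), 12.956473350524902)
6528 [256. 122.] z 0.015 rack rect ((-113.2784423828125, 28.29500961303711), (42.176509857177734, 69.61309814453125), 89.92125701904297)
```

View pics/w3.png

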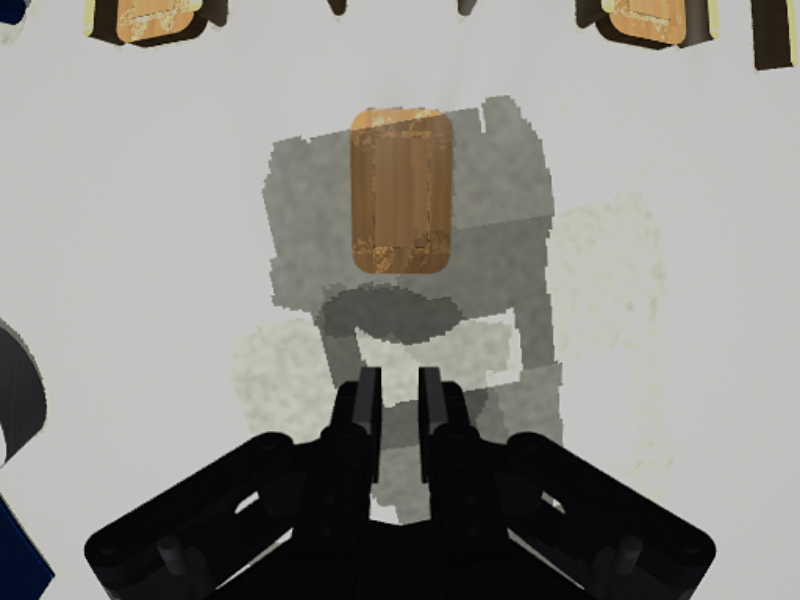

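The view shows the pad at (401,190), centred between gap 3's dividers at (338,5) and (467,5), with the fingers behind it. I descend and push in.

```bash

python3 -m jog '[[[0,-1,25],[0,0,0],0.7],[[0,0,20],[0,0,0],0.7],[[0,0,9],[0,0,0],0.7],[[0,0,6],[0,0,0],0.7],[[0,0,0],[0,0,0],0.7],[[0,0,0],[0,0,0],0.7],[[4,0,0],[0,0,0],0.7],[[4,0,0],[0,0,0],0.7]]' >/dev/null; python3 st.py
python3 -m jog '[[[4,0,0],[0,0,0],0.7],[[4,0,0],[0,0,0],0.7],[[4,0,0],[0,0,0],0.7],[[4,0,0],[0,0,0],0.7],[[4,0,0],[0,0,0],0.7],[[4,0,0],[0,0,0],0.7],[[4,0,0],[0,0,0],0.7],[[4,0,0],[0,0,0],0.7]]' >/dev/null
python3 -m jog '[[[4,0,0],[0,0,0],0.7],[[4,0,0],[0,0,0],0.7],[[4,0,0],[0,0,0],0.7],[[4,0,0],[0,0,0],0.7],[[0,0,0],[0,0,0],0.7]]' >/dev/null; python3 st.py; python3 wl.py
```

```text
t 16.32 rack [-166.8   29.1] z 80.8 tooly-vs-rackx deg -89.98 zax [ 0.002 -0.    -1.   ] F [-0.2 -0.4 -0.7] gap 0.149 q6 1.77
t 17.4 rack [-118.3   29. ] z 80.1 tooly-vs-rackx deg -90.01 zax [ 0.002 -0.    -1.   ] F [ 0.5 -0.5 -0.1] gap 0.149 q6 1.75
5980 [40. 54.] z 0.0152 rack rect ((-2.0929393768310547, 143.459716796875), (48.74313735961914, 67.71540832519531), 88.55464172363281)
930 [93. 46.] z 0.0161 rack rect ((-7.397754669189453, 109.08363342285156), (3.9127233028411865, 49.34541320800781), 87.34770965576172)
965 [426.  47.] z 0.0162 rack rect ((-7.238365173339844, -52.9605827331543), (50.75707244873047, 4.275501728057861), 2.979353427886963)
6025 [478.  55.] z 0.0151 rack rect ((-1.2762489318847656, -87.34577178955078), (70.39523315429688, 49.12643814086914), 0.4817134439945221)
12394 [261. 166.] z 0.015 rack rect ((-74.24185180664062, 28.174083709716797), (42.373130798339844, 71.97264099121094), 89.97463989257812)
```

Pad at (-73, 28.2), square, and the divider faces read 109 and -53 exactly as they should. I keep pushing.

```bash

python3 -m jog '[[[4,0,0],[0,0,0],0.7],[[4,0,0],[0,0,0],0.7],[[4,0,0],[0,0,0],0.7],[[4,0,0],[0,0,0],0.7],[[4,0,0],[0,0,0],0.7],[[4,0,0],[0,0,0],0.7],[[4,0,0],[0,0,0],0.7],[[4,0,0],[0,0,0],0.7]]' >/dev/null; python3 st.py
python3 -m jog '[[[4,0,0],[0,0,0],0.7],[[4,0,0],[0,0,0],0.7],[[4,0,0],[0,0,0],0.7],[[4,0,0],[0,0,0],0.7],[[4,0,0],[0,0,0],0.7],[[4,0,0],[0,0,0],0.7],[[4,0,0],[0,0,0],0.7],[[0,0,0],[0,0,0],0.7]]' >/dev/null; python3 st.py; python3 wl.py w4
```

```text
t 18.12 rack [-87.3  28.9] z 80.0 tooly-vs-rackx deg -90.0 zax [-0. -0. -1.] F [-1.   0.7  0.7] gap 0.147 q6 1.74
t 18.78 rack [-58.3  29. ] z 80.1 tooly-vs-rackx deg -90.01 zax [ 0.002 -0.    -1.   ] F [ 0.9  0.5 -0.6] gap 0.148 q6 1.73
1308 [267. 123.] z 0.0163 rack rect ((2.1943626403808594, 28.063535690307617), (50.93308639526367, 63.95472717285156), 89.85411071777344)
1423 [104. 132.] z 0.0162 rack rect ((13.38861083984375, 101.137451171875), (39.41748046875, 80.17610931396484), 53.41797637939453)
1409 [417. 136.] z 0.0162 rack rect ((12.550773620605469, -45.15899658203125), (80.90013122558594, 38.902076721191406), 36.26792526245117)
6402 [ 45. 149.] z 0.0151 rack rect ((-0.547760009765625, 145.44664001464844), (44.31621170043945, 70.64115142822266), 88.39999389648438)
6162 [472. 150.] z 0.015 rack rect ((-1.261199951171875, -89.68814086914062), (70.69453430175781, 42.764137268066406), 0.888308048248291)
12377 [260. 166.] z 0.015 rack rect ((-14.186206817626953, 28.327295303344727), (71.67620086669922, 42.370601654052734), 0.14022952318191528)
```

View pics/w4.png

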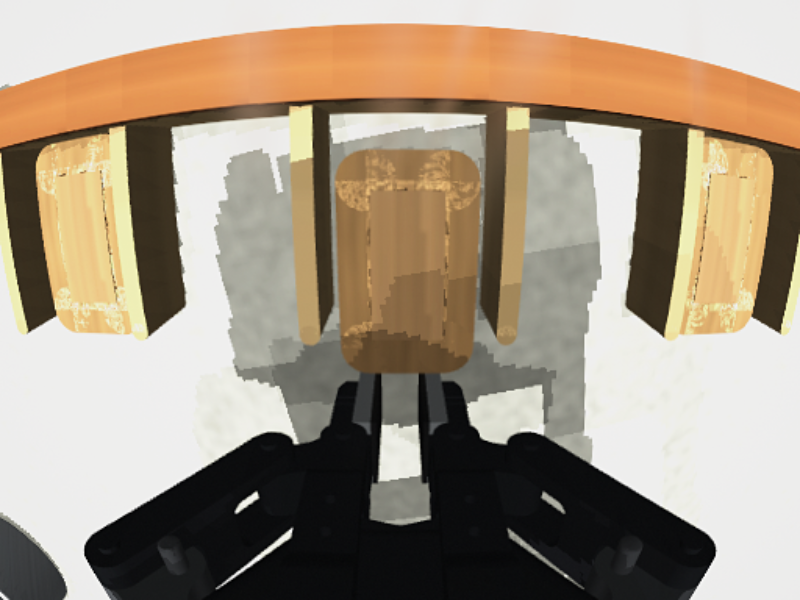

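The pad is centred in gap 3 with about 12 mm left to go: its front edge is at row 150 and the wall foot at row 110. I push gently until it meets the wall.

```bash

python3 -m jog '[[[3,0,0],[0,0,0],0.7],[[3,0,0],[0,0,0],0.7],[[2,0,0],[0,0,0],0.7],[[1,0,0],[0,0,0],0.7],[[1,0,0],[0,0,0],0.7],[[0,0,0],[0,0,0],0.7]]' >/dev/null; python3 st.py
python3 -m jog '[[[1,0,0],[0,0,0],0.7],[[0,0,0],[0,0,0],0.7],[[0,0,0],[0,0,0],0.7]]' >/dev/null; python3 st.py
python3 -m jog '[[[1,0,0],[0,0,0],0.7],[[0,0,0],[0,0,0],0.7],[[0,0,0],[0,0,0],0.7]]' >/dev/null; python3 st.py
```

```text
t 19.33 rack [-49.5  28.9] z 80.0 tooly-vs-rackx deg -90.0 zax [ 0. -0. -1.] F [0.1 0.5 1. ] gap 0.152 q6 1.73
t 19.58 rack [-48.6  28.9] z 80.0 tooly-vs-rackx deg -90.0 zax [ 0. -0. -1.] F [ 0.3 -0.1  0.4] gap 0.15 q6 1.73
t 19.83 rack [-47.5  28.9] z 80.0 tooly-vs-rackx deg -90.0 zax [ 0. -0. -1.] F [-0.9  0.6 -0.5] gap 0.146 q6 1.73
```

```bash

python3 -m jog '[[[1,0,0],[0,0,0],0.7],[[0,0,0],[0,0,0],0.7],[[0,0,0],[0,0,0],0.7]]' >/dev/null; python3 st.py
python3 -m jog '[[[0.7,0,0],[0,0,0],0.7],[[0,0,0],[0,0,0],0.7],[[0,0,0],[0,0,0],0.7]]' >/dev/null; python3 st.py
```

```text
t 20.08 rack [-46.5  28.9] z 80.0 tooly-vs-rackx deg -90.0 zax [ 0. -0. -1.] F [-0.1 -0.  -0.7] gap 0.148 q6 1.73
t 20.33 rack [-46.1  28.9] z 80.0 tooly-vs-rackx deg -90.01 zax [-0. -0. -1.] F [-1.8  0.9  0.3] gap 0.152 q6 1.73
```

```bash

python3 -m jog '[[[0.7,0,0],[0,0,0],0.7],[[0,0,0],[0,0,0],0.7],[[0,0,0],[0,0,0],0.7]]' >/dev/null; python3 st.py
python3 -m jog '[[[0.5,0,0],[0,0,0],0.7],[[0,0,0],[0,0,0],0.7],[[0,0,0],[0,0,0],0.7]]' >/dev/null; python3 st.py
```

```text
t 20.58 rack [-45.9  28.9] z 79.9 tooly-vs-rackx deg -90.01 zax [-0.001  0.    -1.   ] F [-2.5  0.2  2.2] gap 0.153 q6 1.73
t 20.83 rack [-45.9  28.9] z 79.9 tooly-vs-rackx deg -90.0 zax [-0.002  0.    -1.   ] F [-5.5  1.9  4. ] gap 0.148 q6 1.73
```

Firmly home: 5.5 N with no further travel. I back straight off, lift and check.

```bash

python3 -m jog '[[[-3,0,0],[0,0,0],0.7],[[-15,0,0],[0,0,0],0.7],[[-20,0,0],[0,0,0],0.7],[[-20,0,0],[0,0,0],0.7],[[0,0,-30],[0,0,0],0.7],[[0,0,-30],[0,0,0],0.7],[[0,0,0],[0,0,0],0.7],[[0,0,0],[0,0,0],0.7]]' >/dev/null; python3 st.py; python3 wl.py w5
python3 - <<'E'
from st import *
for n in("top","scene"):
    P0=world(dict(np.load(n+".npz")));c=read_camera(n);P=world(c)
    d=(abs(P[...,2]-P0[...,2])>.01).astype(np.uint8); k,l,s,ce=cv2.connectedComponentsWithStats(d)
    print(n,[(s[i,4],ce[i].round().tolist(),P[l==i].mean(0).round(3).tolist()) for i in range(1,k) if s[i,4]>40])
E
```

```text
t 21.5 rack [-100.2   29.3] z 142.1 tooly-vs-rackx deg -89.99 zax [ 0.008 -0.    -1.   ] F [-0.1  0.2 -0.8] gap 0.148 q6 1.75
6826 [261.  68.] z 0.015 rack rect ((-0.6404304504394531, 27.406930923461914), (70.64590454101562, 50.33438491821289), 0.8008435368537903)
750 [152.  54.] z 0.0162 rack rect ((13.01577377319336, 100.9444808959961), (39.03092956542969, 81.9305419921875), 53.33192825317383)
770 [367.  56.] z 0.0162 rack rect ((12.616284370422363, -44.89298629760742), (82.4453125, 38.792049407958984), 36.64214324951172)
4818 [98. 78.] z 0.0152 rack rect ((-0.4757537841796875, 143.1856231689453), (47.32862091064453, 70.31301879882812), 89.73069763183594)
4769 [420.  80.] z 0.015 rack rect ((-0.8650588989257812, -87.36865997314453), (70.81168365478516, 46.55023956298828), 0.6932626962661743)
717 [491.  86.] z 0.0161 rack rect ((10.363338470458984, -158.99395751953125), (79.13468170166016, 37.145511627197266), 32.99375915527344)
top [(np.int32(14921), [217.0, 295.0], [0.383, 0.056, 0.467]), (np.int32(413), [277.0, 215.0], [0.494, -0.049, -0.001]), (np.int32(79), [508.0, 376.0], [0.073, -0.635, -0.0])]
scene [(np.int32(2094), [103.0, 44.0], [-1.092, -1.098, 0.103]), (np.int32(10834), [283.0, 73.0], [0.164, 0.058, 0.32]), (np.int32(237), [245.0, 103.0], [0.04, -0.075, 0.151]), (np.int32(185), [243.0, 195.0], [0.476, -0.051, 0.001]), (np.int32(101), [273.0, 215.0], [0.606, 0.05, 0.018])]
```

View pics/w5.png

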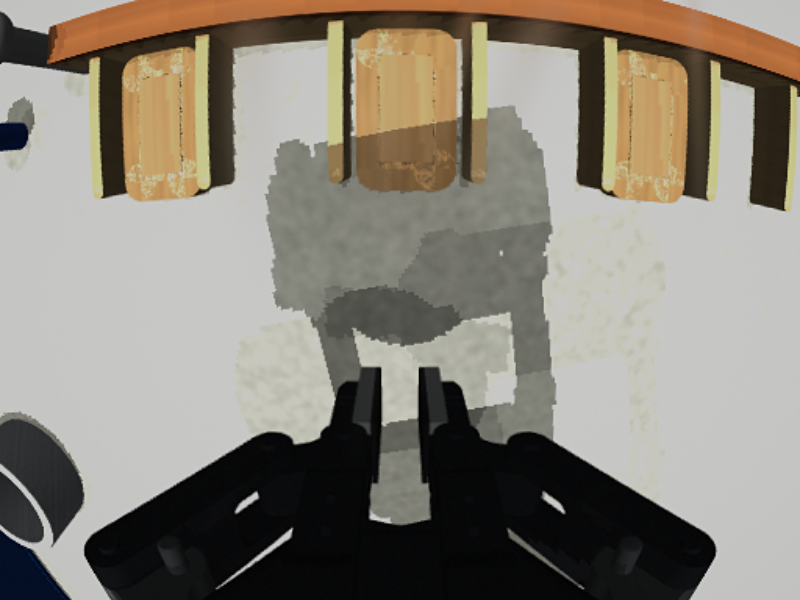

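The pad at (406,110) sits square in the third gap, as deep as the seated pads at (162,125) and (648,125). The before/after depth shows that only the pad and the arm moved.

```bash
python3 -c "
from rig import close_job; print(close_job())"
```

```text
the job is handed in; nothing more can be done
None
```

I touched the rail at gaps 1, 2 and 3 in turn from the tall-post end, then pushed the loose pad along the table into the third gap until it was home against the back wall; nothing else moved, and the job was handed in at about 21.6 s.

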